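# Gauge a mounting stud in a taper slot

### The job

Take the stud from the red-ringed socket, stand it in the wide end of the taper gauge and slide it along the slot, upright with its foot on or just above the plate, until it wedges between both jaws (not merely rubs on one), pressing it home with a light push of about 5 to 10 N, then let go. Then slide the green cursor up until its finger just touches the wedged stud, without dislodging it, and leave both there as the reading. Leave the other studs and everything else alone.

Things in the scene. Friction and masses are not known exactly. Their poses are not given: they have to be found in the camera images.
- gauge: fixed taper gauge: aluminium plate (x -90..120, y -55..95 mm, top 8 mm above table) with two dark jaws, tops at 28 mm. Origin on the table, on the slot's centreline, midway along the jaws; +x along the slot to its narrow end, z up. Slot centred on y = 0, even taper from 18 mm wide at x = -50 to 8 mm at x = +50 mm. 1 mm off centre, a stud rubs on one jaw some 20 mm before both
- jaw_left: the jaw on the gauge's +y side, fixed, part of the gauge (same origin and axes): dark bar 100 mm long, 22 mm thick, 8 to 28 mm above the table
- jaw_right: the jaw on the gauge's -y side, the mirror image of jaw_left (origin and axes are the gauge's)
- mouth (a point): point on the plate's top (8 mm above table) on the slot's centreline, 77 mm before the gauge's origin (gauge x = -77 mm), on bare plate where a stud can be set down; from gauge x = -71 mm (48 mm wide) flared guides lead to the jaws at x = -50 mm. A wedged stud pushed with 8 N creeps up to about 4 mm past its first stop
- cursor (a joint): travel of the green cursor along the gauge, m: 0 = parked beyond the narrow end, growing (to 0.13) as it slides towards the wide end, along the gauge's -x. It runs stiffly on a rail (about 1 N of friction) and stays where it is left
- cursor_face (a point): middle of the flat side, facing the wide end, of the cursor's thin green finger (8 x 8 mm section, 31 to 39 mm above the table), which crosses over the slot; on the slot's centreline, 35 mm above the table. At joint value q it is at gauge x = 0.085 - q. Moves with the cursor
- cursor_grip (a point): point to grip or push the cursor: in its upright green post, 16 mm thick along the slot, 22 mm across it, 30 to 78 mm above the table; the point is 66 mm above the table, 62 mm to the gauge's +y side of the slot's centreline and 4 mm to the +x side of cursor_face. Below is a black carriage 34 x 26 mm, top at 30 mm
- rack: fixed grey rack, 250 x 50 x 30 mm, origin under its centre, five sockets in a row along its x axis, 50 mm apart (-100 to +100 mm), each 17.5 mm wide, 24 mm deep (floor 6 mm above the table), a stud standing loosely in each; round each socket's mouth is a flat ring, one red, four white
- red_collar: flat red ring, 44 mm across, on the rack's top around one of the five sockets, centred on it: it marks the stud to be gauged. The other sockets have white rings. Origin on the ring's axis, 30 mm above the table
- stud_a: one of five look-alike steel studs upright in the rack; which is in which socket varies: round shank 46 mm long under an yellow round cap 22 mm across, 24 mm high (70 mm in all), about 60 g. Shank diameter 9 to 16 mm, different for each and not known: it is to be gauged. Origin at the centre of the foot, z up towards the cap
- stud_b: one of five look-alike steel studs upright in the rack; which is in which socket varies: round shank 46 mm long under an yellow round cap 22 mm across, 24 mm high (70 mm in all), about 60 g. Shank diameter 9 to 16 mm, different for each and not known: it is to be gauged. Origin at the centre of the foot, z up towards the cap
- stud_c: one of five look-alike steel studs upright in the rack; which is in which socket varies: round shank 46 mm long under an yellow round cap 22 mm across, 24 mm high (70 mm in all), about 60 g. Shank diameter 9 to 16 mm, different for each and not known: it is to be gauged. Origin at the centre of the foot, z up towards the cap
- stud_d: one of five look-alike steel studs upright in the rack; which is in which socket varies: round shank 46 mm long under an yellow round cap 22 mm across, 24 mm high (70 mm in all), about 60 g. Shank diameter 9 to 16 mm, different for each and not known: it is to be gauged. Origin at the centre of the foot, z up towards the cap
- stud_e: one of five look-alike steel studs upright in the rack; which is in which socket varies: round shank 46 mm long under an yellow round cap 22 mm across, 24 mm high (70 mm in all), about 60 g. Shank diameter 9 to 16 mm, different for each and not known: it is to be gauged. Origin at the centre of the foot, z up towards the cap
- logger: black data logger box with a green plug, 112 x 75 x 28 mm, bystander
- barometer: black pressure sensor box 75 x 60 x 36 mm with a brass port, bystander
- driver: screwdriver lying flat, bystander
- spanner: spanner lying flat, bystander
- tape: blue ring (tape reel), 90 mm across, 18 mm high, bystander
- screw_dish: steel dish 80 mm across, 30 mm high, bystander
- spray: blue can standing up, 52 mm across, 150 mm high, bystander

How it is judged:
By the outcome, as a careful person would: the job done as asked, in the order asked, and still so for the second after the job is handed in, with the robot touching nothing.
It also fails if it takes over 67 s, if anything falls off the work surface, if the arm or the gripper's body presses on something with over 40 N, if the wrist force passes 120 N, or if a joint passes its speed limit or range.

### The arm

A 7-joint arm with a two-finger parallel gripper is mounted at the origin on the work surface. World frame = base frame: x ahead of the robot, y to its left, z up, the work surface at z = 0. Lengths are in m, angles in rad, forces in N, time in s.
With the tool pointing down it reaches from about 0.375 to 0.925 m from the base axis. Payload 3.1 kg.
Tool frame: the origin (TCP) lies at the very end of the fingers, on their centre line; the grasp point (between the pads) lies 19 mm behind it; z points along the fingers, y is the direction in which the jaws open and shut (so a half turn about z gives the same grasp; the last joint's range is limited). The gripper opens to 85 mm and grips with 20 to 120 N. Pads are 22 mm wide; open, the fingers measure 114 mm over their backs; the gripper's body (76 mm by 85 mm) begins 54 mm behind the grasp point. The pads swing forward as they close: fully open they stand 13 mm farther back than shut.
Start: joints at [-1.219, 0.383, 0.044, 1.598, -0.018, 1.161, -0.05], TCP at [0.283, 0.585, 0.231] pointing down, gripper open.
Joint ranges: [-2.61, 2.61], [-0.41, 2.15], [-1.48, 1.57], [0, 2.5], [-1.57, 4.71], [0.05, 1.97], [-2.85, 2.85]. Speed limits (rad/s): [2.79, 2.79, 3.14, 3.14, 3.14, 3.14, 3.14].

### API

Orientations are given as a unit quaternion [x, y, z, w].
In Python, from bench import * gives the robot as it stands.
- The arm moves only by the tool drive_tool, never from a script. Its argument "deltas" is a list that holds one entry, the list of rows, each a list of 4 numbers: the shift along the tool's x, y, z in m, then the turn about the tool's z in degrees. A call has 1 to 20 rows; each row shifts and turns the commanded pose from where the row before left it, along the tool's axes as they then stand; what a row does not reach is not made up. A row lasts 1/8 s, in which the tool goes at most 62.5 mm and 10.7 degrees, less where a joint would pass 70% of its speed; a pose out of reach is approached as far as the arm can. A call is refused whole if a number of a shift passes 0.0625 or a number of a turn 10.7, either way. A call with a gripper value outside its range is refused whole. "grip" is the finger opening in m, from 0 to 0.0854, set as the call begins (left out, the last holds). The fingers move at their own pace and stop on an object; "grip_force" is the grip in N (left out, the last holds). Time passes only in rows, so rows that do not move let the fingers close. It gives the time, the measured TCP pose, the force and the opening at its end, in the units of the state.
- observe(): the state, without advancing time (a new reading comes with each control period).
- camera(name): name is "scene" or "top" or "wrist"; returns a dict with "image" (384x512x3 uint8, red, green, blue), "mtx" (3x3 intrinsics, pixels), "camera_from_world" (4x4, takes a point from world to camera coordinates). Camera axes: x right, y up, looking along -z (the intrinsics and any distortion apply to the point x, -y, -z); pixel columns grow to the right and rows downward; lengths in m; the calibration is good to about 2 mm. A picture is of the moment at which its call begins. There is no depth.
- finish_job(): hands the job in, once; it reports no verdict.
The state is a dict: "time_s": time; "qpos": joint angles; "joint_vel": joint speeds; "joint_torque": joint torques, N m; "ee_pos": TCP position; "tcp_rot": TCP orientation; "contact_force": force on the tool from outside, world axes, zero at the start; "moment": the same for the moment, N m; "width": finger opening in m.
Only numpy, scipy, OpenCV 4.12 (cv2) and the standard library are available. Lean on these libraries where they do the work, as an engineer would, in place of code of your own. Each camera call takes 0.05 s, during which the arm holds its last target. There are 200 camera calls.

## Working session

There is one attempt and no reset: what is moved stays moved. The work goes in short steps, Python scripts to look and compute and a tool call to move; the robot and the scene stay as the last step left them, time stands still between calls to the robot, and variables do not carry over. Pictures are saved under pics/ and viewed, on a budget of 10 in all, crops included, one or two more only if the job needs it, and the job is handed in when it is done.

Besides the shell and the picture viewer there is one more tool, called after "Request:" by a JSON object that holds its "fn" and its "kwargs", one argument or row to a line. drive_tool: Moves the arm, as the interface text tells. Its arguments: {"type":"object","properties":{"deltas":{"type":"array","items":{"type":"array","items":{"type":"array","items":{"type":"number"}}}},"grip":{"type":"number"},"grip_force":{"type":"number"}},"required":["deltas"]}

```bash
mkdir -p pics
cat > h.py <<'E'
from bench import *
import numpy as np, cv2, pickle
def snap(n,f):
    c=camera(n); cv2.imwrite(f'pics/{f}.png',c['image'][:,:,::-1]); pickle.dump(c,open(f'pics/{f}.pkl','wb')); return c
def load(f): return pickle.load(open(f'pics/{f}.pkl','rb'))
def crop(f,u0,v0,w,h,s,o):
    c=load(f); im=c['image'][v0:v0+h,u0:u0+w,::-1]; cv2.imwrite(f'pics/{o}.png',cv2.resize(im,None,fx=s,fy=s,interpolation=cv2.INTER_CUBIC))
def ray(c,u,v,z):
    T=c['camera_from_world'];R=T[:3,:3];o=-R.T@T[:3,3]
    K=c['mtx'];d=np.linalg.inv(K)@[u,v,1];d=R.T@np.array([d[0],-d[1],-d[2]])
    return o+d*(z-o[2])/d[2]
def proj(c,p):
    T=c['camera_from_world'];q=T[:3,:3]@np.array(p)+T[:3,3];q=c['mtx']@[q[0],-q[1],-q[2]];return q[:2]/q[2]
E
python3 - <<'E'
from h import *
t=snap('top','t0')
s=snap('scene','s0')
o=observe();print({k:np.round(v,4) for k,v in o.items()})
for c in (t,s):
    T=c['camera_from_world'];print(np.round(-T[:3,:3].T@T[:3,3],3),np.round(T[:3,:3],2).tolist(),c['mtx'].tolist(),[k for k in c])
im=np.hstack([cv2.imread('pics/t0.png')]);cv2.imwrite('pics/v1.png',cv2.resize(im,(800,600),interpolation=cv2.INTER_CUBIC))
E
```

```text
{'time_s': np.float64(0.1), 'qpos': array([-1.2188,  0.3838,  0.0438,  1.5994, -0.0179,  1.1612, -0.0499]), 'joint_vel': array([-0.0005, -0.0025,  0.0008, -0.0023, -0.0014, -0.0019,  0.001 ]), 'joint_torque': array([ 3.00000e-03, -4.34728e+01,  1.02940e+00, -2.50456e+01,
        1.08000e-02,  5.40000e-03,  0.00000e+00]), 'ee_pos': array([0.2822, 0.5846, 0.23  ]), 'tcp_rot': array([ 2.230e-01,  9.748e-01, -1.200e-03, -2.000e-04]), 'contact_force': array([ 0.0514, -0.0671, -0.6699]), 'moment': array([ 0.0343, -0.0471, -0.0074]), 'width': np.float64(0.0851)}
[0.319 0.002 1.438] [[0.0, -1.0, 0.01], [0.98, 0.0, 0.18], [-0.18, 0.01, 0.98]] [[457.78912306470704, 0.0, 259.6444606263555], [0.0, 457.78912306470704, 186.01263507417016], [0.0, 0.0, 1.0]] ['image', 'mtx', 'camera_from_world']
[ 1.052 -0.632  0.911] [[0.81, 0.59, -0.0], [-0.43, 0.59, 0.68], [0.4, -0.55, 0.73]] [[354.8634563997794, 0.0, 258.97377774814305], [0.0, 354.8634563997794, 197.90087200346218], [0.0, 0.0, 1.0]] ['image', 'mtx', 'camera_from_world']
```

View pics/v1.png

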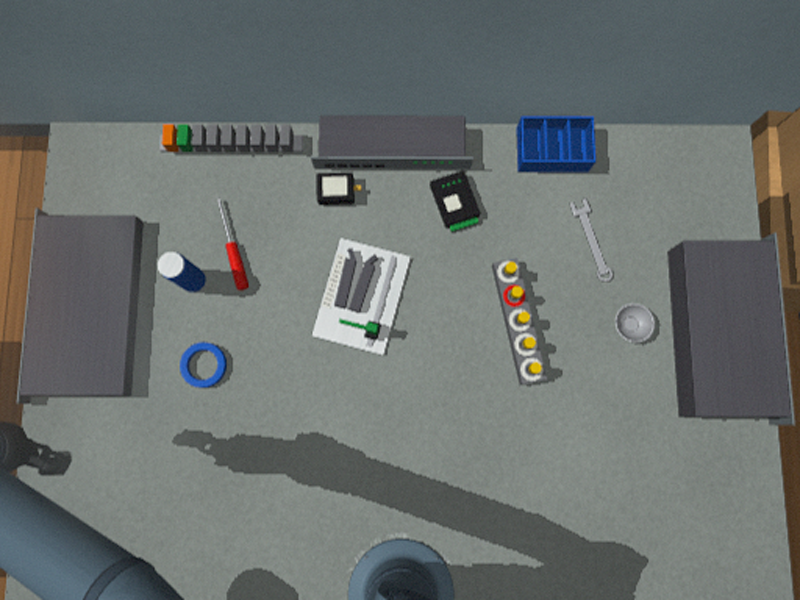

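View pics/s0.png

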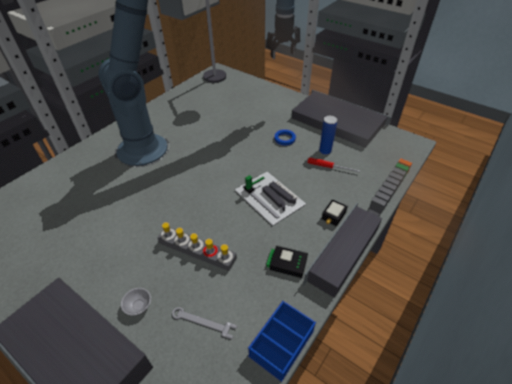

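The top view shows the gauge at about (360,295) of the enlarged view, with its mouth facing away from the robot and the cursor near (372,328). The red ring is at (514,295), second socket from the far end of the rack. The scene view agrees.

Run:
```python
from h import *
crop('t0',195,145,160,110,5,'v2')
```

```text
(no output)
```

View pics/v2.png

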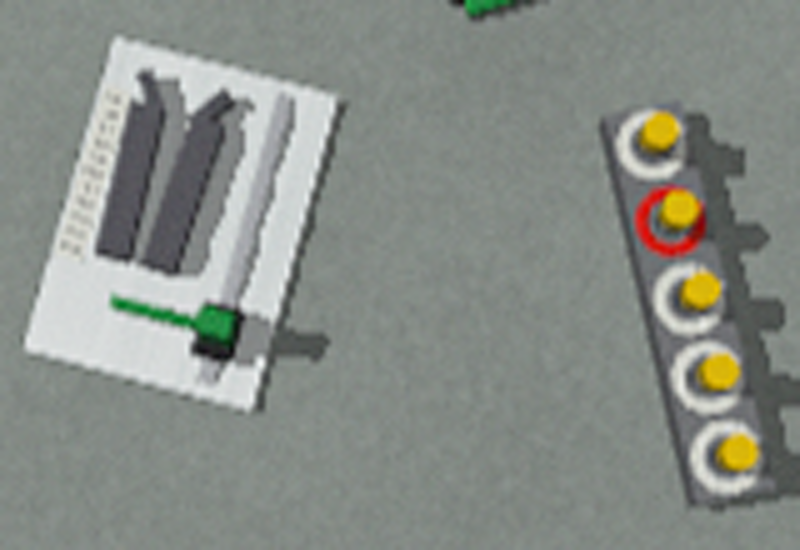

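The crop shows plate corners at (117,37), (343,100), (255,410) and (25,350). The ring centres are (651,144), red (670,221), (688,298), (706,376) and (725,456).

```bash
cat >> h.py <<'E'
def rigid(L,W):
    L=np.array(L);W=np.array(W);a=L@[1,1j];b=W@[1,1j]
    r=np.vdot(a-a.mean(),b-b.mean());th=np.angle(r);o=b.mean()-a.mean()*np.exp(1j*th)
    return o.real,o.imag,th,np.abs(a*np.exp(1j*th)+o-b)
E
python3 - <<'E'
from h import *
c=load('t0')
f=lambda x,y:(195+(x+.5)/5-.5,145+(y+.5)/5-.5)
W=[ray(c,*f(*p),.008)[:2] for p in [(117,37),(343,100),(255,410),(25,350)]]
print(rigid([(-.09,-.055),(-.09,.095),(.12,.095),(.12,-.055)],W))
W=[ray(c,*f(*p),.03)[:2] for p in [(651,144),(670,221),(688,298),(706,376),(725,456)]]
print(np.round(W,4),rigid([(i*.05-.1,0) for i in range(5)],W))
o=observe();from scipy.spatial.transform import Rotation as R
print(R.from_quat(o['tcp_rot']).as_matrix().round(3))
E
```

```text
(np.float64(0.5926920697674898), np.float64(0.09595985418420314), np.float64(2.876720389951643), array([0.00058216, 0.00189325, 0.00191807, 0.00033846]))
[[ 0.6199 -0.2129]
 [ 0.5707 -0.2236]
 [ 0.5221 -0.2336]
 [ 0.4735 -0.2434]
 [ 0.4242 -0.2537]] (np.float64(0.5220686032743054), np.float64(-0.2334475061827892), np.float64(-2.937365184483424), array([2.47682431e-04, 4.81204468e-04, 1.44121485e-04, 4.09308874e-04,
       9.67478254e-05]))
[[-0.901  0.435 -0.001]
 [ 0.435  0.901 -0.002]
 [-0.    -0.002 -1.   ]]
```

```bash
cat >> h.py <<'E'
def pose():
    from scipy.spatial.transform import Rotation as R
    o=observe();m=R.from_quat(o['tcp_rot']).as_matrix();return o['ee_pos'],np.degrees(np.arctan2(m[1,0],m[0,0])),o
def plan(p,yaw,n):
    p0,y0,_=pose();d=(yaw-y0+180)%360-180;r=[]
    st=(np.array(p)-p0)/n
    for i in range(n):
        a=np.radians(y0+d*i/n)
        x=np.array([np.cos(a),np.sin(a)]);y=np.array([np.sin(a),-np.cos(a)])
        r.append([round(float(v),4) for v in (st[:2]@x,st[:2]@y,-st[2])]+[round(-d/n,2)])
    print(p0.round(4),round(y0,2));print(str(r).replace(' ',''))
E
python3 -c "
from h import *
plan([.571,-.2236,.18],11.7,17)"
```

```text
[0.2822 0.5846 0.23  ] 154.23
[[-0.036,-0.0354,0.0029,np.float64(8.38)],[-0.0407,-0.0298,0.0029,np.float64(8.38)],[-0.0447,-0.0235,0.0029,np.float64(8.38)],[-0.0476,-0.0168,0.0029,np.float64(8.38)],[-0.0495,-0.0097,0.0029,np.float64(8.38)],[-0.0504,-0.0023,0.0029,np.float64(8.38)],[-0.0502,0.005,0.0029,np.float64(8.38)],[-0.049,0.0123,0.0029,np.float64(8.38)],[-0.0466,0.0193,0.0029,np.float64(8.38)],[-0.0433,0.0259,0.0029,np.float64(8.38)],[-0.0391,0.032,0.0029,np.float64(8.38)],[-0.034,0.0373,0.0029,np.float64(8.38)],[-0.0282,0.0419,0.0029,np.float64(8.38)],[-0.0218,0.0455,0.0029,np.float64(8.38)],[-0.0149,0.0482,0.0029,np.float64(8.38)],[-0.0077,0.0499,0.0029,np.float64(8.38)],[-0.0004,0.0505,0.0029,np.float64(8.38)]]
```

Request:
{"fn": "drive_tool", "kwargs": {
  "deltas": [
    [[-0.036,-0.0354,0.003,8.38],[-0.0407,-0.0298,0.003,8.38],[-0.0447,-0.0235,0.003,8.38],[-0.0476,-0.0168,0.003,8.38],[-0.0495,-0.0097,0.003,8.38],[-0.0504,-0.0023,0.003,8.38],[-0.0502,0.005,0.003,8.38],[-0.049,0.0123,0.003,8.38],[-0.0466,0.0193,0.003,8.38],[-0.0433,0.0259,0.003,8.38],[-0.0391,0.032,0.003,8.38],[-0.034,0.0373,0.003,8.38],[-0.0282,0.0419,0.003,8.38],[-0.0218,0.0455,0.003,8.38],[-0.0149,0.0482,0.003,8.38],[-0.0077,0.0499,0.003,8.38],[-0.0004,0.0505,0.003,8.38],[0,0,0,0],[0,0,0,0]]
  ]
}}

```text
time_s: 2.48
ee_pos: [0.5712, -0.2217, 0.1795]
tcp_rot: [0.995, 0.103, -0.001, -0.001]
contact_force: [-0.5, -0.3, 0.9]
width: 0.0858
```

Run:
```python
from h import *
p,y,o=pose();print(p,y,o['qpos'].round(3),o['contact_force'])
c=snap('wrist','w0')
T=c['camera_from_world'];print(-T[:3,:3].T@T[:3,3],c['mtx'][0])
print('red ring expect',proj(c,[.571,-.2236,.03]),'cap',proj(c,[.571,-.2236,.076]))
crop('w0',0,0,512,384,1.5,'v3')
```

```text
[ 0.57122498 -0.22172558  0.17948072] 11.807430988619423 [-0.319  0.462  0.797  1.767 -0.372  1.071 -0.758] [-0.48168873 -0.29190077  0.94572319]
[ 0.64792284 -0.20656347  0.32276742] [339.65794603   0.         257.21606748]
red ring expect [258.97222381 174.29222916] cap [259.16317721 189.98189714]
```

View pics/v3.png

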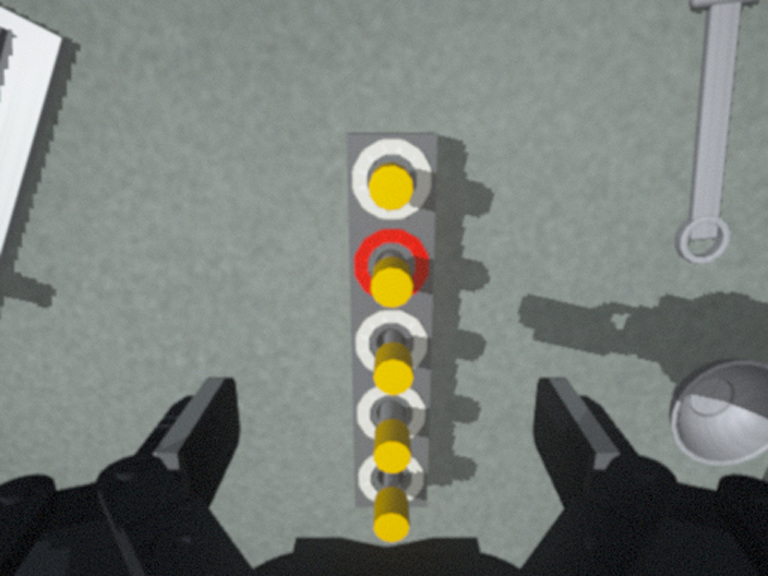

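The red ring is at about (392,265) in the 1.5x view and its cap top at (391,286). The jaws straddle the rack and the stud stands upright.

Run:
```python
from h import *
c=load('w0')
print(ray(c,392/1.5,265/1.5,.03),ray(c,391.5/1.5,286/1.5,.076))
# centroid of yellow cap region near
im=cv2.cvtColor(c['image'],cv2.COLOR_RGB2HSV)
m=((im[...,0]>20)&(im[...,0]<32)&(im[...,1]>200)&(im[...,2]>200)).astype('uint8')
n,l,s,ce=cv2.connectedComponentsWithStats(m)
for i in range(1,n):
  if s[i,4]>100: print(ce[i],s[i],ray(c,*ce[i],.076))
p=ray(c,391.5/1.5,286/1.5,.076);plan([p[0],p[1],.046],11.7,5)
```

```text
[ 0.56928121 -0.22611507  0.03      ] [ 0.57074869 -0.2250847   0.076     ]
[260.20440252 124.41666667] [246 111  29  28 636] [ 0.619547   -0.21420118  0.076     ]
[260.70383912 191.04936015] [248 179  27  25 547] [ 0.57040237 -0.22492673  0.076     ]
[261.73076923 250.6719457 ] [250 240  25  23 442] [ 0.52099421 -0.23618989  0.076     ]
[260.81167109 304.21750663] [250 294  23  21 377] [ 0.47101774 -0.24596951  0.076     ]
[260.35202492 351.15576324] [250 343  22  18 321] [ 0.42239919 -0.25580025  0.076     ]
[ 0.5715 -0.2207  0.1796] 11.9
[[-0.0003,0.0008,0.0267,np.float64(0.04)],[-0.0003,0.0008,0.0267,np.float64(0.04)],[-0.0003,0.0008,0.0267,np.float64(0.04)],[-0.0003,0.0008,0.0267,np.float64(0.04)],[-0.0003,0.0008,0.0267,np.float64(0.04)]]
```

Request:
{"fn": "drive_tool", "kwargs": {
  "deltas": [
    [[-0.001,0.002,0.03,0],[-0.001,0.001,0.03,0],[0,0,0.03,0],[0,0,0.03,0],[0,0,0.013,0],[0,0,0,0]]
  ]
}}

```text
time_s: 3.28
ee_pos: [0.5701, -0.2242, 0.0467]
tcp_rot: [0.995, 0.103, -0.001, -0.001]
contact_force: [-0.4, -0.0, 0.1]
width: 0.0856
```

Request:
{"fn": "drive_tool", "kwargs": {
  "deltas": [
    [[0,0,0,0],[0,0,0,0],[0,0,0,0],[0,0,0,0],[0,0,0,0],[0,0,0,0]]
  ],
  "grip": 0.0,
  "grip_force": 40
}}

```text
time_s: 4.03
ee_pos: [0.5709, -0.2259, 0.0479]
tcp_rot: [0.995, 0.103, 0.0, -0.0]
contact_force: [-0.6, 0.5, 5.6]
width: 0.0209
```

Request:
{"fn": "drive_tool", "kwargs": {
  "deltas": [
    [[0,0,-0.01,0],[0,0,-0.02,0],[0,0,-0.04,0],[0,0,-0.04,0],[0,0,-0.04,0],[0,0,0,0]]
  ]
}}

```text
time_s: 4.78
ee_pos: [0.573, -0.2279, 0.2025]
tcp_rot: [0.995, 0.102, 0.004, 0.002]
contact_force: [-0.4, 0.5, -0.9]
width: 0.0207
```

```bash
python3 -c "
from h import *
plan([.667,.0758,.2],74.8,8);print(observe()['width'],observe()['contact_force'])"
```

```text
[ 0.573  -0.2279  0.2025] 11.72
[[0.0192,-0.0348,0.0003,np.float64(-7.88)],[0.0238,-0.0318,0.0003,np.float64(-7.88)],[0.0279,-0.0283,0.0003,np.float64(-7.88)],[0.0316,-0.0242,0.0003,np.float64(-7.88)],[0.0346,-0.0196,0.0003,np.float64(-7.88)],[0.0369,-0.0147,0.0003,np.float64(-7.88)],[0.0386,-0.0095,0.0003,np.float64(-7.88)],[0.0395,-0.0041,0.0003,np.float64(-7.88)]]
0.02067236361362722 [-0.41900397  0.50580623 -0.9056345 ]
```

Request:
{"fn": "drive_tool", "kwargs": {
  "deltas": [
    [[0.0192,-0.0348,0,-7.88],[0.0238,-0.0318,0,-7.88],[0.0279,-0.0283,0,-7.88],[0.0316,-0.0242,0,-7.88],[0.0346,-0.0196,0,-7.88],[0.0369,-0.0147,0,-7.88],[0.0386,-0.0095,0,-7.88],[0.0395,-0.0041,0,-7.88],[0,0,0,0],[0,0,0,0],[0,0,0,0]]
  ]
}}

```text
time_s: 6.15
ee_pos: [0.6636, 0.0752, 0.1971]
tcp_rot: [0.796, 0.606, -0.001, 0.0]
contact_force: [-0.5, 0.4, -0.2]
width: 0.0207
```

Run:
```python
from h import *
p,y,o=pose();print(p,y,o['contact_force'])
snap('wrist','w1')
crop('w1',0,0,512,384,1.55,'v4')
```

```text
[0.66355169 0.07520261 0.19706026] 74.59025982248424 [-0.46360566  0.38992174 -0.22172442]
```

View pics/v4.png

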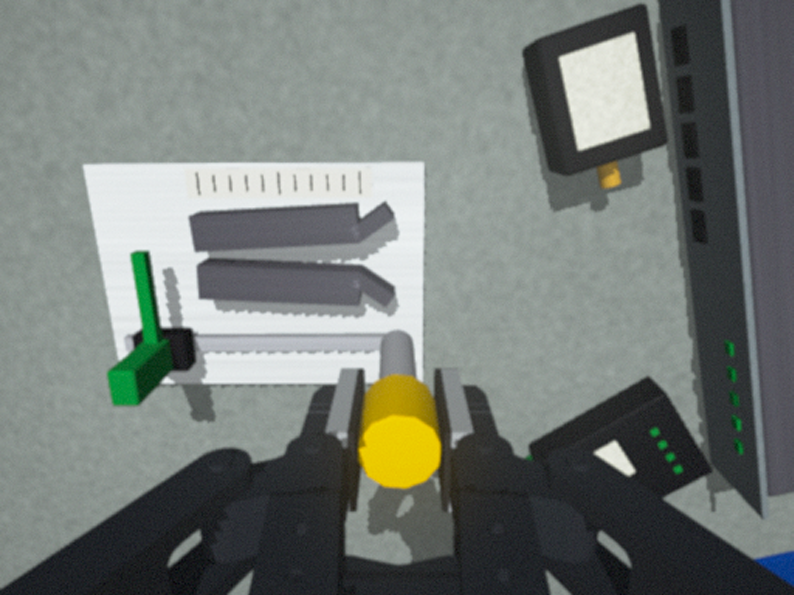

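The view shows the gauge with its plate's top edge from (84,164) to (424,163), the jaws around (280,250), and the stud hanging held at (398,350). I'll enlarge the gauge for a precise pose.

Run:
```python
from h import *
crop('w1',45,95,240,160,3.33,'v5')
```

```text
(no output)
```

View pics/v5.png

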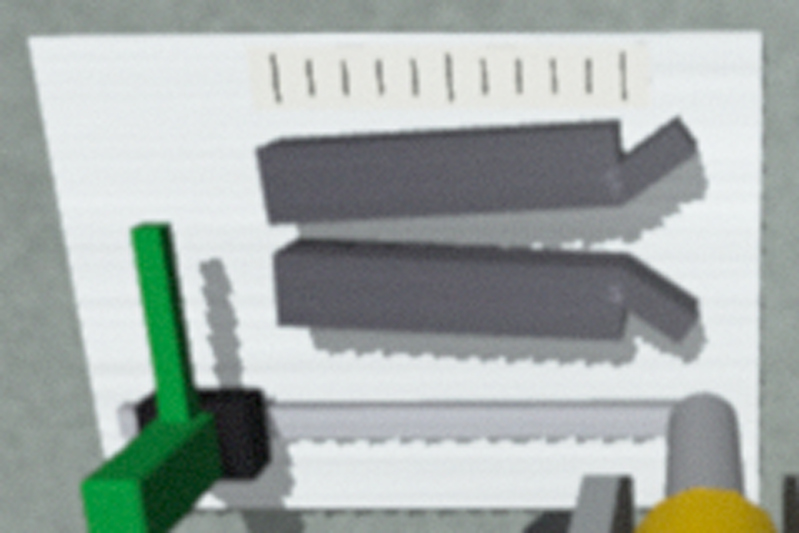

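```bash
cat > fit.py <<'E'
from h import *
from scipy.optimize import least_squares
def fit(c,pts,f,x0=(.5927,.096,2.8767)):
    P=np.array([p[:3] for p in pts])*1e-3;U=np.array([f(*p[3:]) for p in pts])
    def w(s):
        x,y,t=s;return np.c_[x+P[:,0]*np.cos(t)-P[:,1]*np.sin(t),y+P[:,0]*np.sin(t)+P[:,1]*np.cos(t),P[:,2]]
    r=least_squares(lambda s:np.ravel([proj(c,q) for q in w(s)]-U),x0,loss='soft_l1',x_scale=[.01,.01,.05])
    return r.x,(r.fun.reshape(-1,2)).round(2)
def loc(g,p):
    x,y,t=g;d=np.array(p[:2])-[x,y];return d@[np.cos(t),np.sin(t)],d@[-np.sin(t),np.cos(t)]
E
python3 - <<'E'
from fit import *
c=load('w1')
f=lambda u,v:(45+(u+.5)/3.33-.5,95+(v+.5)/3.33-.5)
pts=[(120,-55,8,30,38),(-90,-55,8,762,32),(50,-4,28,270,222),(-50,-9,28,618,204),(50,4,8,301,240),(-50,9,8,632,254),(50,26,28,277,325),(-50,31,28,622,338),(50,-26,28,258,148)]
g,r=fit(c,pts,f);print(g,r.tolist())
print(np.array(g)-[.5927,.096,2.8767])
T=c['camera_from_world'];print('cam',-T[:3,:3].T@T[:3,3], loc(g,(-T[:3,:3].T@T[:3,3])))
p,y,o=pose();print(p,y,'tcp loc',loc(g,p))
for z in (.152,.156,.16):print(z,'shank end',loc(g,ray(c,*f(703,394),z)),loc(g,ray(c,*f(668,430),z)),loc(g,ray(c,*f(738,430),z)))
print('cap top bottom edge',loc(g,ray(c,400/1.55,488/1.55,.226)),loc(g,ray(c,400/1.55,420/1.55,.226)))
E
```

```text
[0.59296176 0.09612102 2.87794114] [[-0.7, -0.36], [0.04, -0.09], [-0.47, 1.01], [1.1, 0.51], [-1.39, -1.11], [-1.11, -1.12], [1.3, 0.38], [1.13, 0.73], [0.16, -0.1]]
[0.00026176 0.00012102 0.00124114]
cam [0.68501363 0.14944377 0.34031651] (np.float64(-0.07497467891296457), np.float64(-0.07546959299136276))
[0.66370952 0.07536984 0.19722398] 74.588992685127 tcp loc (np.float64(-0.0737109725386109), np.float64(0.0015967142275566213))
0.152 shank end (np.float64(-0.07341759467590327), np.float64(-0.0010770296683133994)) (np.float64(-0.06704431814929097), np.float64(0.005852472245926597)) (np.float64(-0.0796776740406523), np.float64(0.0059328434312977355))
0.156 shank end (np.float64(-0.07345066844616384), np.float64(-0.002657189874086405)) (np.float64(-0.06721276563834666), np.float64(0.00412512362935557)) (np.float64(-0.07957777849442076), np.float64(0.004203787663593056))
0.16 shank end (np.float64(-0.07348374221642433), np.float64(-0.00423735007985937)) (np.float64(-0.06738121312740225), np.float64(0.0023977750127845755)) (np.float64(-0.07947788294818932), np.float64(0.0024747318958883587))
cap top bottom edge (np.float64(-0.07459728662471987), np.float64(0.013421198309994989)) (np.float64(-0.07471755743637966), np.float64(-0.006518471928256449))
```

Request:
{"fn": "drive_tool", "kwargs": {
  "deltas": [
    [[0.0035,0.003,0.02,-0.3],[0,0,0.04,0],[0,0,0.04,0],[0,0,0.03,0],[0,0,0.008,0],[0,0,0,0],[0,0,0,0]]
  ]
}}

```text
time_s: 7.08
ee_pos: [0.6694, 0.0805, 0.0609]
tcp_rot: [0.793, 0.609, 0.001, 0.001]
contact_force: [1.0, 0.1, -0.6]
width: 0.0209
```

```bash
cat > st.py <<'E'
from fit import *
g=(.593,.0961,2.8779)
def st():
    p,y,o=pose();l=np.array(loc(g,p))*1e3;F=o['contact_force']
    a=g[2];Fg=[F[:2]@[np.cos(a),np.sin(a)],F[:2]@[-np.sin(a),np.cos(a)],F[2]]
    print('t',o['time_s'],'gx,gy,z',l.round(2),round(p[2]*1e3,2),'yaw',round(y,2),'Fg',np.round(Fg,2),'w',round(o['width']*1e3,2),'M',o['moment'].round(2))
if __name__=='__main__': st()
E
python3 st.py
```

```text
t 7.075 gx,gy,z [-77.82  -4.87] 60.93 yaw 75.1 Fg [-0.9  -0.39 -0.64] w 20.9 M [-0.01 -0.01  0.01]
```

Request:
{"fn": "drive_tool", "kwargs": {
  "deltas": [
    [[0,0,0.005,0],[0,0,0.003,0],[0,0,0,0],[0,0,0,0]]
  ]
}}

```text
time_s: 7.58
ee_pos: [0.6679, 0.0806, 0.0513]
tcp_rot: [0.793, 0.61, 0.0, -0.0]
contact_force: [-1.5, -0.2, -1.6]
width: 0.0206
```

Run:
```python
from st import *
st();snap('wrist','w2');st();snap('top','t2');st()
crop('w2',40,60,300,225,2.6,'v6')
```

```text
t 7.575 gx,gy,z [-76.32  -4.56] 51.32 yaw 75.11 Fg [ 1.36  0.54 -1.64] w 20.59 M [-0.06 -0.02  0.01]
t 7.625 gx,gy,z [-76.39  -4.57] 51.37 yaw 75.11 Fg [-0.23 -0.94  0.42] w 20.23 M [-0.03 -0.02 -0.06]
t 7.675 gx,gy,z [-76.42  -4.59] 51.39 yaw 75.11 Fg [-0.65  0.7  -1.1 ] w 21.08 M [-0.04 -0.01  0.01]
```

View pics/v6.png

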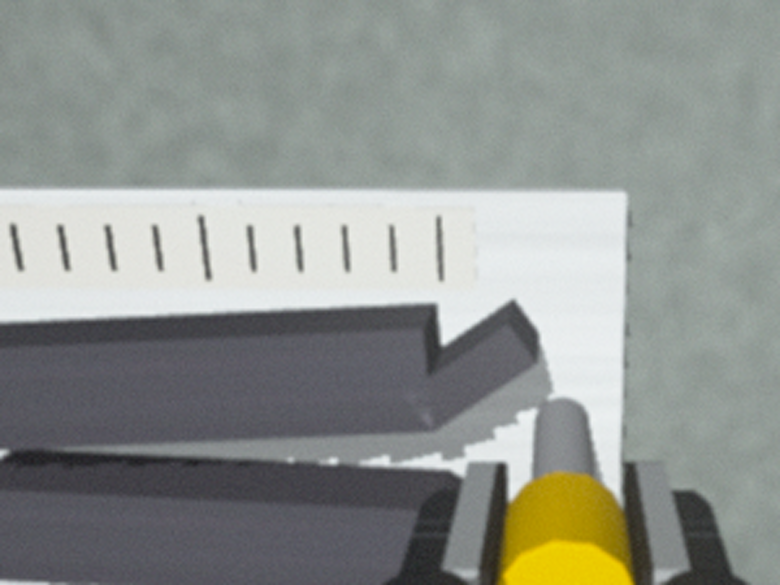

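The stud's foot shows at (563,398) in the crop, just clear of the plate and a bit to the -y side. The jaw_right guide tip is at (530,350).

Run:
```python
from st import *
c=load('w2')
f=lambda u,v:(40+(u+.5)/2.6-.5,60+(v+.5)/2.6-.5)
pts=[(-90,-55,8,628,191),(-50,-9,28,433,430)]+[(-50,-31,28,428,377)][:0]
for n,q in dict(corner=(-90,-55,8,628,191),jawin=(-50,-9,28,433,430)).items() if 0 else []:pass
print('corner',loc(g,ray(c,*f(628,191),.008)),'jawR in -50',loc(g,ray(c,*f(433,430),.028)),'jawL top in', loc(g,ray(c,*f(440,505),.028)))
for z in (.008,.010):print(loc(g,ray(c,*f(563,398),z)),loc(g,ray(c,*f(536,415),z)),loc(g,ray(c,*f(590,415),z)))
```

```text
corner (np.float64(-0.09003617444710613), np.float64(-0.0550734446575376)) jawR in -50 (np.float64(-0.04986630156458892), np.float64(-0.009065057624152344)) jawL top in (np.float64(-0.05060516020370898), np.float64(0.0080637120403274))
(np.float64(-0.0764171310608734), np.float64(-0.008309301058801358)) (np.float64(-0.07026670953674849), np.float64(-0.0041382180440795975)) (np.float64(-0.0825799025644117), np.float64(-0.004170874556725595))
(np.float64(-0.0764227227737375), np.float64(-0.009094148983680985)) (np.float64(-0.07033818471674529), np.float64(-0.004967746713137507)) (np.float64(-0.08251947851685894), np.float64(-0.005000053408414221))
```

Request:
{"fn": "drive_tool", "kwargs": {
  "deltas": [
    [[-0.0027,0,0.001,0],[0,0,0,0],[0,-0.006,0,0],[0,-0.008,0,0],[0,-0.008,0,0],[0,-0.008,0,0],[0,-0.006,0,0],[0,0,0,0],[0,0,0,0]]
  ],
  "grip_force": 60
}}

```text
time_s: 8.8
ee_pos: [0.6327, 0.0872, 0.0504]
tcp_rot: [0.793, 0.609, 0.0, 0.0]
contact_force: [0.2, 0.3, -0.6]
width: 0.0203
```

```bash
python3 st.py
```

```text
t 8.8 gx,gy,z [-40.69  -1.72] 50.43 yaw 75.11 Fg [-0.1  -0.38 -0.65] w 20.28 M [-0.05 -0.01 -0.  ]
```

Request:
{"fn": "drive_tool", "kwargs": {
  "deltas": [
    [[0,-0.006,0,0],[0,-0.006,0,0],[0,-0.006,0,0],[0,-0.005,0,0],[0,-0.004,0,0],[0,0,0,0],[0,0,0,0]]
  ]
}}

```text
time_s: 9.68
ee_pos: [0.6066, 0.0941, 0.0504]
tcp_rot: [0.793, 0.61, 0.0, 0.0]
contact_force: [0.3, 0.0, -0.3]
width: 0.0203
```

```bash
python3 st.py
```

```text
t 9.675 gx,gy,z [-13.6   -1.63] 50.38 yaw 75.11 Fg [-0.27 -0.09 -0.25] w 20.3 M [-0.02 -0.01 -0.01]
```

Request:
{"fn": "drive_tool", "kwargs": {
  "deltas": [
    [[0,-0.004,0,0],[0,-0.003,0,0],[0,0,0,0],[0,0,0,0]]
  ]
}}

```text
time_s: 10.18
ee_pos: [0.5996, 0.096, 0.0503]
tcp_rot: [0.793, 0.61, 0.0, 0.0]
contact_force: [0.3, 0.9, -0.3]
width: 0.0206
```

Request:
{"fn": "drive_tool", "kwargs": {
  "deltas": [
    [[-0.001,0,0,0],[0,0,0,0],[0,0,0,0]]
  ]
}}

```text
time_s: 10.55
ee_pos: [0.5994, 0.0951, 0.0503]
tcp_rot: [0.793, 0.61, 0.0, 0.0]
contact_force: [-0.0, -0.4, 0.1]
width: 0.02
```

```bash
python3 st.py
```

```text
t 10.55 gx,gy,z [-6.43 -0.65] 50.3 yaw 75.11 Fg [-0.1   0.42  0.11] w 20.0 M [ 0.01 -0.02  0.01]
```

Request:
{"fn": "drive_tool", "kwargs": {
  "deltas": [
    [[0.001,0,0,0],[0.001,0,0,0],[0,0,0,0],[0,0,0,0]]
  ]
}}

```text
time_s: 11.05
ee_pos: [0.5997, 0.0964, 0.0502]
tcp_rot: [0.793, 0.609, -0.0, 0.0]
contact_force: [-0.5, -1.0, 0.3]
width: 0.0203
```

```bash
python3 st.py
```

```text
t 11.05 gx,gy,z [-6.36 -2.07] 50.23 yaw 75.09 Fg [0.26 1.08 0.29] w 20.29 M [-0.32  0.05 -0.  ]
```

Request:
{"fn": "drive_tool", "kwargs": {
  "deltas": [
    [[-0.001,0,0,0],[-0.001,0,0,0],[-0.001,0,0,0],[0,0,0,0],[0,0,0,0]]
  ]
}}

```text
time_s: 11.68
ee_pos: [0.5992, 0.0948, 0.0503]
tcp_rot: [0.793, 0.61, 0.0, -0.0]
contact_force: [0.1, 1.3, -0.9]
width: 0.0201
```

```bash
python3 st.py
```

```text
t 11.675 gx,gy,z [-6.29 -0.36] 50.31 yaw 75.14 Fg [ 0.27 -1.29 -0.93] w 20.15 M [ 0.39 -0.17  0.  ]
```

Request:
{"fn": "drive_tool", "kwargs": {
  "deltas": [
    [[0.001,0,0,0],[0.0006,0,0,0],[0,-0.003,0,0],[0,-0.003,0,0],[0,-0.002,0,0],[0,0,0,0],[0,0,0,0]]
  ]
}}

```text
time_s: 12.55
ee_pos: [0.5915, 0.0976, 0.0502]
tcp_rot: [0.793, 0.61, -0.0, -0.0]
contact_force: [-0.9, -0.8, -0.2]
width: 0.0205
```

```bash
python3 st.py
```

```text
t 12.55 gx,gy,z [ 1.79 -1.05] 50.24 yaw 75.11 Fg [ 0.69  1.06 -0.19] w 20.51 M [ 0.04  0.06 -0.02]
```

Still free and centred. I'll advance in smaller steps.

Request:
{"fn": "drive_tool", "kwargs": {
  "deltas": [
    [[0,-0.002,0,0],[0,-0.001,0,0],[0,0,0,0],[0,0,0,0]]
  ]
}}

```text
time_s: 13.05
ee_pos: [0.5887, 0.0985, 0.0502]
tcp_rot: [0.793, 0.61, -0.0, -0.0]
contact_force: [0.1, 0.5, -0.2]
width: 0.0203
```

```bash
python3 st.py
```

```text
t 13.05 gx,gy,z [ 4.82 -1.17] 50.21 yaw 75.11 Fg [ 0.01 -0.56 -0.19] w 20.29 M [0.09 0.05 0.01]
```

Request:
{"fn": "drive_tool", "kwargs": {
  "deltas": [
    [[0,-0.001,0,0],[0,-0.001,0,0],[0,0,0,0],[0,0,0,0]]
  ]
}}

```text
time_s: 13.55
ee_pos: [0.5876, 0.0988, 0.0505]
tcp_rot: [0.793, 0.609, 0.001, 0.0]
contact_force: [1.6, 0.4, -2.2]
width: 0.0205
```

```bash
python3 st.py
```

```text
t 13.55 gx,gy,z [ 5.96 -1.21] 50.48 yaw 75.11 Fg [-1.45 -0.76 -2.19] w 20.46 M [-0.02 -0.54 -0.03]
```

Request:
{"fn": "drive_tool", "kwargs": {
  "deltas": [
    [[0,-0.001,0,0],[0,-0.001,0,0],[0,0,0,0],[0,0,0,0]]
  ]
}}

```text
time_s: 14.05
ee_pos: [0.5863, 0.0992, 0.0507]
tcp_rot: [0.793, 0.609, 0.001, 0.001]
contact_force: [5.1, -0.6, -2.4]
width: 0.0203
```

```bash
python3 st.py
```

```text
t 14.05 gx,gy,z [ 7.23 -1.22] 50.73 yaw 75.1 Fg [-5.04 -0.73 -2.44] w 20.28 M [-0.22 -1.33  0.  ]
```

Request:
{"fn": "drive_tool", "kwargs": {
  "deltas": [
    [[0,-0.001,0,0],[0,0,0,0],[0,0,0,0]]
  ]
}}

```text
time_s: 14.42
ee_pos: [0.5858, 0.0993, 0.0508]
tcp_rot: [0.793, 0.609, 0.001, 0.001]
contact_force: [5.0, -0.8, -3.7]
width: 0.0203
```

```bash
python3 st.py
```

```text
t 14.425 gx,gy,z [ 7.77 -1.19] 50.83 yaw 75.09 Fg [-5.03 -0.51 -3.67] w 20.29 M [-0.23 -1.46  0.01]
```

Request:
{"fn": "drive_tool", "kwargs": {
  "deltas": [
    [[0,-0.001,0,0],[0,-0.0005,0,0],[0,0,0,0],[0,0,0,0]]
  ]
}}

```text
time_s: 14.92
ee_pos: [0.5853, 0.0994, 0.0509]
tcp_rot: [0.793, 0.609, 0.002, 0.002]
contact_force: [7.1, -0.8, -3.6]
width: 0.02
```

Run:
```python
from st import *
st();snap('wrist','w3');st();snap('scene','s3');st()
```

```text
t 14.925 gx,gy,z [ 8.28 -1.16] 50.95 yaw 75.08 Fg [-7.05 -1.09 -3.59] w 20.05 M [-0.33 -1.77  0.11]
t 14.975 gx,gy,z [ 8.27 -1.16] 50.94 yaw 75.08 Fg [-7.29 -0.65 -5.02] w 20.49 M [-0.24 -1.83  0.01]
t 15.025 gx,gy,z [ 8.3  -1.19] 50.94 yaw 75.09 Fg [-8.12 -1.43 -4.2 ] w 20.31 M [-0.31 -1.84  0.01]
```

Now at 7–8 N push with little side force. I'll relax most of it, then open.

Request:
{"fn": "drive_tool", "kwargs": {
  "deltas": [
    [[0,0.002,0,0],[0,0.001,0.0005,0],[0,0,0,0],[0,0,0,0]]
  ]
}}

```text
time_s: 15.52
ee_pos: [0.5858, 0.0994, 0.0508]
tcp_rot: [0.793, 0.609, 0.0, -0.0]
contact_force: [2.0, -0.6, 5.6]
width: 0.0206
```

```bash
python3 st.py
```

```text
t 15.525 gx,gy,z [ 7.85 -1.27] 50.77 yaw 75.1 Fg [-2.04  0.05  5.58] w 20.57 M [-0.21 -0.42  0.04]
```

Request:
{"fn": "drive_tool", "kwargs": {
  "deltas": [
    [[0,0,-0.0005,0],[0,0,0,0],[0,0,0,0],[0,0,0,0]]
  ],
  "grip": 0.05
}}

```text
time_s: 16.02
ee_pos: [0.5847, 0.0993, 0.0498]
tcp_rot: [0.793, 0.61, -0.001, -0.0]
contact_force: [-0.2, -0.4, 0.4]
width: 0.05
```

```bash
python3 st.py
```

```text
t 16.025 gx,gy,z [ 8.86 -0.97] 49.81 yaw 75.12 Fg [0.1  0.42 0.42] w 50.02 M [-0.01  0.01 -0.02]
```

Request:
{"fn": "drive_tool", "kwargs": {
  "deltas": [
    [[0,0,-0.02,0],[0,0,-0.04,0],[0,0,-0.05,0],[0,0,-0.02,0],[0,0,0,0],[0,0,0,0]]
  ]
}}

```text
time_s: 16.77
ee_pos: [0.584, 0.0993, 0.1787]
tcp_rot: [0.793, 0.61, -0.001, -0.001]
contact_force: [-0.3, 0.7, 0.0]
width: 0.0504
```

Run:
```python
from st import *
st();snap('wrist','w4');snap('scene','s4')
crop('w4',0,0,512,384,1.55,'v7')
```

```text
t 16.775 gx,gy,z [ 9.5  -0.72] 178.72 yaw 75.12 Fg [ 0.46 -0.56  0.04] w 50.4 M [-0.01 -0.02  0.01]
```

View pics/v7.png

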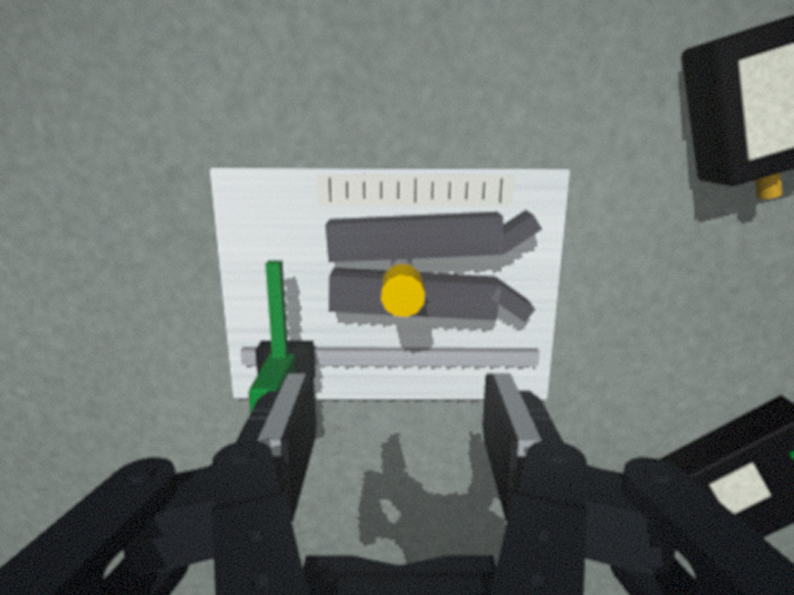

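The stud stands alone, wedged, with its cap top at (403,297). The cursor finger is at (275,262)–(279,355), still parked.

Run:
```python
from st import *
c=load('w4');F=lambda u,v:(u/1.55,v/1.55)
hs=cv2.cvtColor(c['image'],cv2.COLOR_RGB2HSV)
m=((hs[...,0]>20)&(hs[...,0]<32)&(hs[...,1]>200)&(hs[...,2]>200)).astype('uint8')
n,l,s,ce=cv2.connectedComponentsWithStats(m);i=1+np.argmax(s[1:,4]);print(ce[i],s[i],'cap top',loc(g,ray(c,*ce[i],.078)))
print('jawR at x=-50/+50 inner',loc(g,ray(c,*F(331,262),.028)),loc(g,ray(c,*F(502,250),.028)))
print('finger tip top L/R, near post',loc(g,ray(c,*F(267,262),.039)),loc(g,ray(c,*F(283,262),.039)),loc(g,ray(c,*F(286,355),.039)))
t=g[2];P=lambda x,y:(g[0]+x*np.cos(t)-y*np.sin(t),g[1]+x*np.sin(t)+y*np.cos(t))
plan([*P(.089,.062),.15],np.degrees(t)-90,3)
```

```text
[259.43144424 190.26325411] [247 178  26  26 547] cap top (np.float64(0.007495850468789971), np.float64(9.356940722980357e-06))
jawR at x=-50/+50 inner (np.float64(0.04827029192496137), np.float64(-0.0037345231293268947)) (np.float64(-0.049558204399178234), np.float64(-0.01111593924340651))
finger tip top L/R, near post (np.float64(0.08224096546054105), np.float64(-0.0063885118720082516)) (np.float64(0.0733737174348673), np.float64(-0.0064190415218296866)) (np.float64(0.07521111653177605), np.float64(0.04968653737883808))
[0.5837 0.0991 0.1781] 75.12
[[-0.0207,-0.0265,0.0094,np.float64(0.08)],[-0.0208,-0.0265,0.0094,np.float64(0.08)],[-0.0208,-0.0265,0.0094,np.float64(0.08)]]
```

Request:
{"fn": "drive_tool", "kwargs": {
  "deltas": [
    [[-0.0208,-0.023,0.01,0.2],[-0.0208,-0.023,0.01,0],[-0.0208,-0.023,0.01,0],[0,0,0,0],[0,0,0,0],[0,0,0,0]]
  ]
}}

```text
time_s: 17.62
ee_pos: [0.5038, 0.0576, 0.1505]
tcp_rot: [0.794, 0.609, 0.0, 0.0]
contact_force: [-0.1, 0.2, 0.9]
width: 0.05
```

Run:
```python
from st import *
st();snap('wrist','w5');st()
crop('w5',100,130,320,240,2.4,'v8')
```

```text
t 17.625 gx,gy,z [76.04 60.39] 150.53 yaw 74.96 Fg [ 0.1  -0.14  0.86] w 50.05 M [-0.02  0.01 -0.01]
t 17.675 gx,gy,z [76.06 60.43] 150.58 yaw 74.97 Fg [-0.27  0.53 -0.53] w 50.06 M [-0.03 -0.03  0.01]
```

View pics/v8.png

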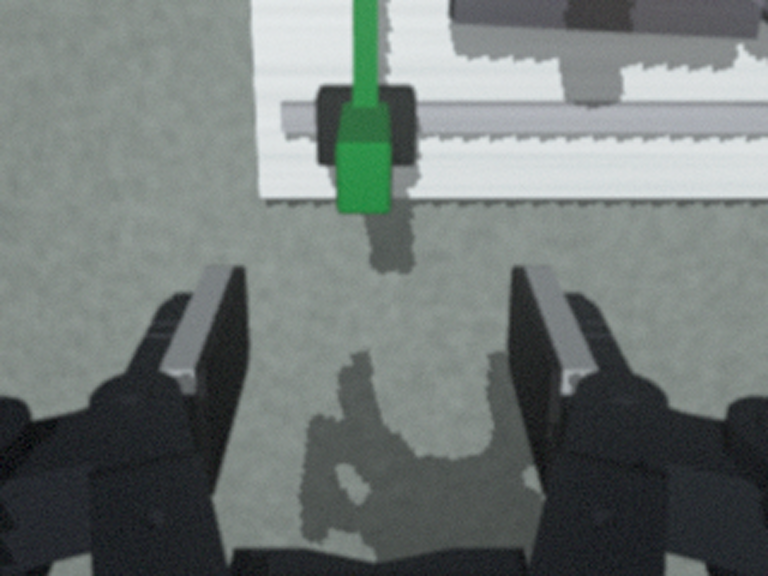

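The post top is centred at (364,178), between the open fingers and slightly to the left (+x) of centre.

Run:
```python
from st import *
c=load('w5');f=lambda u,v:(100+(u+.5)/2.4-.5,130+(v+.5)/2.4-.5)
print(loc(g,ray(c,*f(364,178),.078)),loc(g,ray(c,*f(337,213),.078)),loc(g,ray(c,*f(391,142),.078)),'finger face',loc(g,ray(c,*f(378,60),.039)),loc(g,ray(c,*f(354,60),.039)))
```

```text
(np.float64(0.07924287492575481), np.float64(0.06165671001252466)) (np.float64(0.08700696135992896), np.float64(0.07227118553810274)) (np.float64(0.07169074059433363), np.float64(0.05103914984810583)) finger face (np.float64(0.07527357700794306), np.float64(0.03596094689486629)) (np.float64(0.08289643919295953), np.float64(0.03595859026121134))
```

Request:
{"fn": "drive_tool", "kwargs": {
  "deltas": [
    [[-0.0013,-0.003,0.02,0],[0,0,0.03,0],[0,0,0.03,0],[0,0,0.02,0],[0,0,0.002,0],[0,0,0,0],[0,0,0,0]]
  ]
}}

```text
time_s: 18.55
ee_pos: [0.5006, 0.0567, 0.0494]
tcp_rot: [0.794, 0.608, 0.001, 0.0]
contact_force: [0.2, 0.0, -0.9]
width: 0.0502
```

```bash
python3 st.py
```

```text
t 18.55 gx,gy,z [78.91 62.11] 49.38 yaw 74.92 Fg [-0.16 -0.08 -0.9 ] w 50.16 M [-0.06  0.05 -0.01]
```

Request:
{"fn": "drive_tool", "kwargs": {
  "deltas": [
    [[0,0,0,0],[0,0,0,0],[0,0,0,0],[0,0,0,0],[0,0,0,0]]
  ],
  "grip": 0.0,
  "grip_force": 20
}}

```text
time_s: 19.18
ee_pos: [0.4999, 0.0566, 0.0488]
tcp_rot: [0.794, 0.608, 0.0, 0.0]
contact_force: [-1.9, 1.1, 5.6]
width: 0.0157
```

```bash
python3 st.py
```

```text
t 19.175 gx,gy,z [79.59 62.42] 48.84 yaw 74.91 Fg [ 2.15 -0.57  5.56] w 15.72 M [-0.03  0.27  0.  ]
```

Request:
{"fn": "drive_tool", "kwargs": {
  "deltas": [
    [[0,0.004,0,0],[0,0.007,0,0],[0,0.008,0,0],[0,0.008,0,0],[0,0.008,0,0],[0,0.008,0,0],[0,0.006,0,0],[0,0.003,0,0],[0,0,0,0],[0,0,0,0]]
  ]
}}

```text
time_s: 20.42
ee_pos: [0.5507, 0.0429, 0.0488]
tcp_rot: [0.794, 0.608, 0.001, 0.001]
contact_force: [1.8, -1.2, 5.5]
width: 0.0157
```

Run:
```python
from st import *
st();snap('wrist','w6');st()
crop('w6',190,0,240,180,3.3,'v9')
```

```text
t 20.425 gx,gy,z [26.98 62.42] 48.84 yaw 74.91 Fg [-2.1   0.69  5.46] w 15.66 M [-0.03 -0.06 -0.03]
t 20.475 gx,gy,z [27.05 62.46] 48.83 yaw 74.9 Fg [-0.74  0.34  4.05] w 15.92 M [ 0.04 -0.1  -0.04]
```

View pics/v9.png

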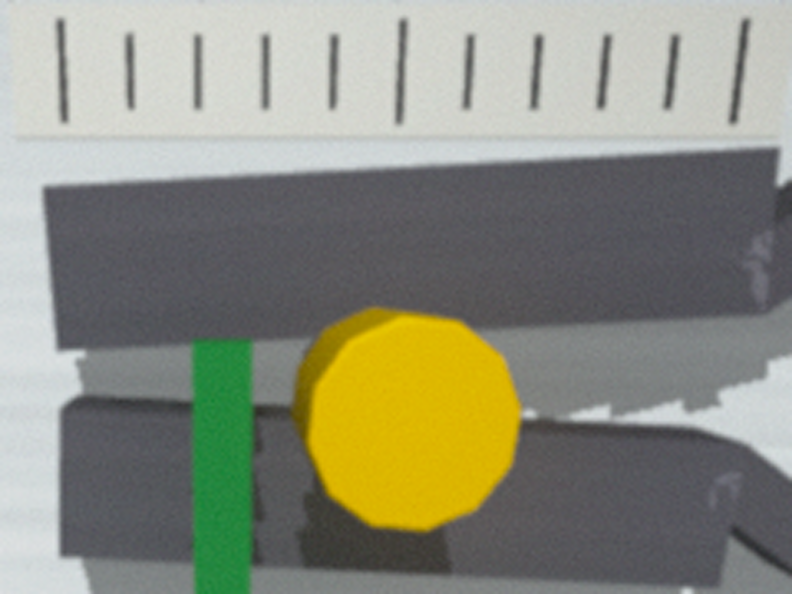

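The finger's face edge is at u≈251, with the cap's left edge at ≈295–308, so there is still a gap.

Run:
```python
from st import *
c=load('w6');f=lambda u,v:(190+(u+.5)/3.3-.5,(v+.5)/3.3-.5)
print('face',loc(g,ray(c,*f(251,424),.039)),'other',loc(g,ray(c,*f(193,424),.039)),'cap',loc(g,ray(c,*f(414,424),.078)), 'cap L/R',loc(g,ray(c,*f(307,424),.078)),loc(g,ray(c,*f(521,424),.078)))
```

```text
face (np.float64(0.022395544714479697), np.float64(0.00498141551911699)) other (np.float64(0.030261763780654684), np.float64(0.004969827276456731)) cap (np.float64(0.00692801125186623), np.float64(5.432454332794721e-05)) cap L/R (np.float64(0.01775148454731329), np.float64(3.8379775718581525e-05)) (np.float64(-0.0038985202219937462), np.float64(7.027381614029193e-05))
```

Request:
{"fn": "drive_tool", "kwargs": {
  "deltas": [
    [[0,0.002,0,0],[0,0.002,0,0],[0,0.002,0,0],[0,0,0,0],[0,0,0,0]]
  ]
}}

```text
time_s: 21.1
ee_pos: [0.5559, 0.0415, 0.0488]
tcp_rot: [0.794, 0.608, 0.001, 0.0]
contact_force: [-0.4, 0.4, 7.5]
width: 0.0154
```

```bash
python3 st.py
```

```text
t 21.1 gx,gy,z [21.58 62.42] 48.85 yaw 74.91 Fg [ 0.48 -0.32  7.54] w 15.4 M [0.01 0.05 0.06]
```

Request:
{"fn": "drive_tool", "kwargs": {
  "deltas": [
    [[0,0.0005,0,0],[0,0.0005,0,0],[0,0,0,0]]
  ]
}}

```text
time_s: 21.48
ee_pos: [0.5566, 0.0412, 0.0488]
tcp_rot: [0.794, 0.608, 0.0, 0.0]
contact_force: [-0.0, -0.0, 6.2]
width: 0.0157
```

```bash
python3 st.py
```

```text
t 21.475 gx,gy,z [20.85 62.45] 48.82 yaw 74.91 Fg [0.04 0.02 6.24] w 15.67 M [ 0.05  0.14 -0.03]
```

Request:
{"fn": "drive_tool", "kwargs": {
  "deltas": [
    [[0,0.0005,0,0],[0,0,0,0]]
  ]
}}

```text
time_s: 21.72
ee_pos: [0.5571, 0.0411, 0.0489]
tcp_rot: [0.794, 0.608, 0.0, 0.0]
contact_force: [-1.4, 0.0, 7.4]
width: 0.0154
```

```bash
python3 st.py
```

```text
t 21.725 gx,gy,z [20.35 62.45] 48.85 yaw 74.91 Fg [1.37 0.33 7.35] w 15.45 M [-0.01  0.17 -0.03]
```

Request:
{"fn": "drive_tool", "kwargs": {
  "deltas": [
    [[0,0.0005,0,0],[0,0.0005,0,0],[0,0,0,0]]
  ]
}}

```text
time_s: 22.1
ee_pos: [0.5581, 0.0408, 0.0488]
tcp_rot: [0.794, 0.608, 0.0, 0.0]
contact_force: [-0.8, -0.4, 6.6]
width: 0.0156
```

```bash
python3 st.py
```

```text
t 22.1 gx,gy,z [19.33 62.46] 48.84 yaw 74.91 Fg [0.7  0.59 6.59] w 15.65 M [0.01 0.16 0.02]
```

Request:
{"fn": "drive_tool", "kwargs": {
  "deltas": [
    [[0,0.0004,0,0],[0,0,0,0]]
  ]
}}

```text
time_s: 22.35
ee_pos: [0.5584, 0.0407, 0.0488]
tcp_rot: [0.794, 0.608, 0.0, 0.0]
contact_force: [-0.8, -0.8, 7.5]
width: 0.0155
```

```bash
python3 st.py
```

```text
t 22.35 gx,gy,z [18.94 62.46] 48.84 yaw 74.91 Fg [0.58 0.94 7.46] w 15.46 M [ 0.04  0.16 -0.01]
```

Request:
{"fn": "drive_tool", "kwargs": {
  "deltas": [
    [[0,0.0004,0,0],[0,0,0,0]]
  ]
}}

```text
time_s: 22.6
ee_pos: [0.5588, 0.0407, 0.0489]
tcp_rot: [0.794, 0.608, 0.0, -0.0]
contact_force: [-1.1, -0.3, 7.1]
width: 0.0156
```

```bash
python3 st.py
```

```text
t 22.6 gx,gy,z [18.57 62.44] 48.85 yaw 74.91 Fg [1.03 0.54 7.15] w 15.65 M [0.04 0.11 0.04]
```

Request:
{"fn": "drive_tool", "kwargs": {
  "deltas": [
    [[0,0.0003,0,0],[0,0,0,0]]
  ]
}}

```text
time_s: 22.85
ee_pos: [0.559, 0.0406, 0.0488]
tcp_rot: [0.794, 0.608, 0.0, -0.0]
contact_force: [-2.1, 0.2, 7.8]
width: 0.0157
```

```bash
python3 st.py
```

```text
t 22.85 gx,gy,z [18.37 62.43] 48.83 yaw 74.92 Fg [2.07 0.35 7.81] w 15.66 M [0.07 0.15 0.03]
```

Request:
{"fn": "drive_tool", "kwargs": {
  "deltas": [
    [[0,0.0003,0,0],[0,0,0,0]]
  ]
}}

```text
time_s: 23.1
ee_pos: [0.559, 0.0406, 0.0488]
tcp_rot: [0.794, 0.608, 0.0, -0.0]
contact_force: [-2.9, 0.4, 8.4]
width: 0.016
```

```bash
python3 st.py
```

```text
t 23.1 gx,gy,z [18.33 62.43] 48.83 yaw 74.92 Fg [2.95 0.36 8.43] w 15.97 M [ 0.04  0.22 -0.03]
```

Request:
{"fn": "drive_tool", "kwargs": {
  "deltas": [
    [[0,0.0003,0,0],[0,0,0,0]]
  ]
}}

```text
time_s: 23.35
ee_pos: [0.559, 0.0406, 0.0488]
tcp_rot: [0.794, 0.608, -0.0, -0.001]
contact_force: [-2.0, 1.4, 7.8]
width: 0.0155
```

Run:
```python
from st import *
st();snap('scene','s7');snap('wrist','w7');st()
```

```text
t 23.35 gx,gy,z [18.31 62.47] 48.8 yaw 74.92 Fg [ 2.32 -0.79  7.83] w 15.55 M [ 0.03  0.29 -0.06]
t 23.45 gx,gy,z [18.29 62.46] 48.82 yaw 74.92 Fg [2.06 0.94 9.02] w 15.83 M [0.03 0.27 0.02]
```

Contact: the cursor stopped at 18.3 mm while the command went 0.6 mm further, about 1 N extra. I'll relax and release.

Request:
{"fn": "drive_tool", "kwargs": {
  "deltas": [
    [[0,-0.0005,0,0],[0,0,0,0]]
  ]
}}

```text
time_s: 23.7
ee_pos: [0.5591, 0.0406, 0.0488]
tcp_rot: [0.794, 0.608, 0.0, -0.0]
contact_force: [-1.4, 0.9, 6.4]
width: 0.016
```

Request:
{"fn": "drive_tool", "kwargs": {
  "deltas": [
    [[0,0,0,0],[0,0,0,0],[0,0,0,0],[0,0,0,0]]
  ],
  "grip": 0.045
}}

```text
time_s: 24.2
ee_pos: [0.5586, 0.0403, 0.0479]
tcp_rot: [0.794, 0.608, -0.0, -0.0]
contact_force: [-0.2, 0.7, -0.3]
width: 0.0451
```

Request:
{"fn": "drive_tool", "kwargs": {
  "deltas": [
    [[0,0,-0.02,0],[0,0,-0.04,0],[0,0,-0.03,0],[0,0,0,0],[0,0,0,0]]
  ]
}}

```text
time_s: 24.82
ee_pos: [0.5587, 0.0405, 0.1386]
tcp_rot: [0.794, 0.608, 0.0, -0.0]
contact_force: [-0.6, -0.4, -0.0]
width: 0.0451
```

Run:
```python
from st import *
st();snap('wrist','w8');snap('scene','s8');snap('top','t8')
a=cv2.resize(load('w8')['image'][60:260,100:400,::-1],(780,520),interpolation=cv2.INTER_CUBIC)
cv2.imwrite('pics/v10.png',a)
```

```text
t 24.825 gx,gy,z [18.64 62.62] 138.57 yaw 74.92 Fg [ 0.46  0.54 -0.04] w 45.08 M [0.03 0.02 0.01]
```

View pics/v10.png

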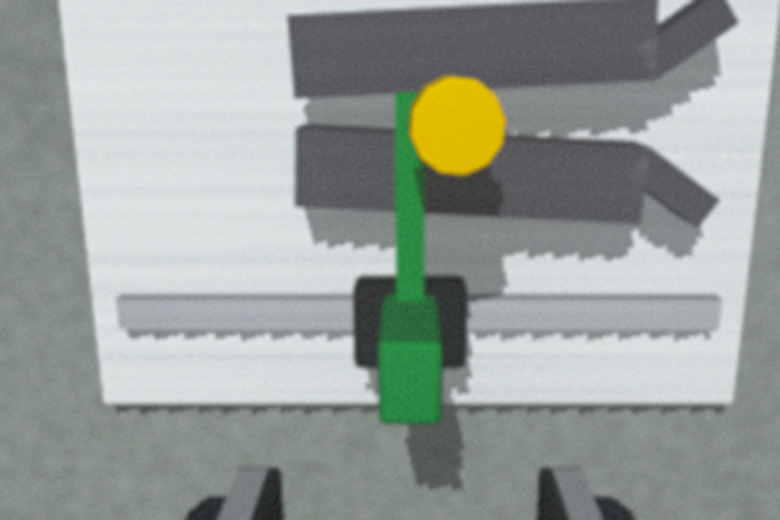

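The finger lies against the stud under the cap's left part, with its face edge at (424,240) and the cap centre at (458,126). The stud is still upright in the slot.

Run:
```python
from st import *
c=load('w8');f=lambda u,v:(100+(u+.5)/2.6-.5,60+(v+.5)/2.6-.5)
print('face',loc(g,ray(c,*f(424,240),.039)),'cap',loc(g,ray(c,*f(458,126),.078)))
for n in('s4','s7','s8'):
    c=load(n);hs=cv2.cvtColor(c['image'],cv2.COLOR_RGB2HSV);u,v=proj(c,[.585,.098,.066]).astype(int)
    m=((hs[...,0]>20)&(hs[...,0]<32)&(hs[...,1]>150)).astype('uint8')[v-15:v+15,u-15:u+15];print(n,u,v,np.argwhere(m).mean(0),m.sum())
c=load('s8');crop('s8',u-30,v-24,60,48,12,'v11')
```

```text
face (np.float64(0.013928958963453895), np.float64(0.03373907883495862)) cap (np.float64(0.006983816333506513), np.float64(3.396379200885618e-05))
s4 275 182 [15.59459459 15.40540541] 37
s7 275 182 [15.61290323 15.77419355] 31
s8 275 182 [15.61111111 15.47222222] 36
```

View pics/v11.png

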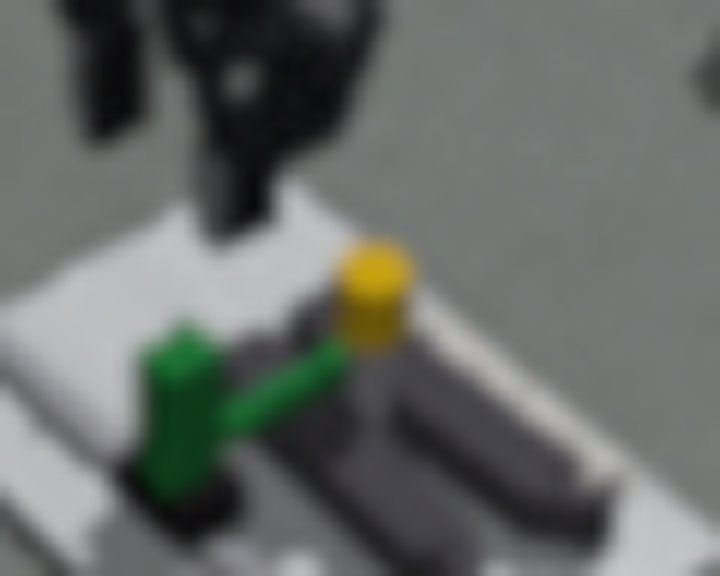

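```bash
python3 -c "
from h import *
print(finish_job(), observe()['time_s'])"
```

```text
the job is handed in; nothing more can be done
the job is handed in; nothing more can be done
```

I wedged the red-ringed stud in the taper gauge, let go, then slid the cursor up to touch it. I handed the job in at about 25 s of the 67 s limit.

**Stud:** I centred it in the slot by feeling both jaws. It wedged on both with little side force (about 1 N) under a 7–8 N push. The pictures put it at about gauge x = +7 mm, and by eye it is upright. Its shank measures about 12.2 mm.

**Cursor:** I gripped the post and moved it in small steps. It stopped while the command went about 0.6 mm further, adding about 1 N. I then relaxed the arm, released it and backed off.

**Last checks:**
- **Stud position:** in the scene camera, the cap is within a small fraction of a pixel of where it was before the cursor moved.
- **Cursor contact:** the finger's face measures x ≈ 13.9 mm, while the stud's near side should be at about 13.1–13.6 mm. The difference is within my image reading error, so I relied on the felt contact.
- **Not checked:** contact was not confirmed from close up after release. I didn't inspect the other studs and objects in the last pictures, but I felt no contact with them.

I viewed 11 pictures, one over the budget of 10.

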